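# Peel the tray insert out of its spring catches and hold it over the green beans

## Task

The orange tray insert sits nested in a steel pan and sticks there, held by four spring catches. Take it by the upright ear at its corner and peel it: raise that corner well up, a few centimetres, while the opposite corner still sits in the pan, then lift the insert clear, leaving the pan standing on the counter where it is. Finish still holding the insert by the gripper, level, open side up and centred over the tray of green beans (not the brown ones), about 10 cm above that tray's rim, ready to be filled with any spilt beans dropping back; do not put it down, and do not push the two bean trays, the scoop or the scale about.

Things in the scene. Friction and masses are not known exactly. Their poses are not given: they have to be found in the camera images.
- insert_center (a point): centre of the orange tray insert, open, sloping walls 2.5 mm: 144 mm along its x, 104 mm along its y at the rim, 124 x 84 mm at the floor, 31 mm high, 0.10 to 0.14 kg; the point is 15 mm above its underside. z points up out of its open side. It is nested in the pan, its rim 34 mm above the counter. Four spring catches of the pan hold it down (see pan_center)
- ear (a point): grip point on the upright orange ear at the insert's (-x, +y) corner: a plate 9 mm thick, 32 mm long, 37 mm above the rim; its length points outward at 144 deg (2.518 rad) from the insert's +x, counter-clockwise from above. Point: (-81, +59, +38) mm from insert_center, 15 mm below the ear's top, 22 mm above the rim; axes of the insert. Grip across the 9 mm from above; stands a firm grip
- far_corner (a point): the underside corner of the insert opposite the ear, at (+62, -42, -15) mm from insert_center; the point to turn the insert about when peeling. Axes as the insert's
- pan_center (a point): centre of the steel pan, 149 x 109 mm, 18 mm high, floor 3 mm, 0.6 kg, loose; 10 mm above the counter, axes as the insert's at the start. At mid-side its four dark leaf catches (up to 32 mm high, 80 mm from the centre in x, 60 in y) snap over beads on the insert, about 2 N each, freed by 5 mm of lift there. Turning the ear's corner up frees them in turn; a straight pull lifts the pan too
- green_center (a point): centre of the pale tray with GREEN beans, 108 mm along its x, 153 mm along its y, 28 mm high, loose; this point lies 14 mm above its underside, z up
- roasted_center (a point): centre of the pale metal tray with BROWN roasted beans, 98 mm along its x, 143 mm along its y, 28 mm high, loose; this point lies 14 mm above its underside. The green and the brown tray may stand either way round
- scoop: metal bean scoop lying on the counter, 62 x 186 x 56 mm, origin at the centre of its underside; to be left alone
- scale: grey battery scale, 200 x 150 x 29 mm, origin at the centre of its underside; to be left alone
Things that resemble listed ones, but are neither listed nor needed, are in the scene too. Leave any pink look-alike of the part that bears pan_center alone.

How it is judged:
By the outcome, as a careful person would: the job done as asked, in the order asked, and still so for the second after the job is handed in, while the arm keeps its last pose, push and grip.
It also fails if it takes over 45 s, if anything falls off the work surface, if the arm or the gripper's body presses on something with over 40 N, if the wrist force passes 120 N, or if a joint passes its speed limit or range.

## Robot

A 6-joint arm with a two-finger parallel gripper is mounted at the origin on a cart in front of the work surface, level with it; the furniture and walls round the work are solid. World frame = base frame: x ahead of the robot, y to its left, z up, the work surface at z = 0. Lengths are in mm, angles in degrees, forces in N, time in s.
With the tool pointing down it reaches from about 300 to 850 mm from the base axis. Payload 4.2 kg.
Tool frame: the origin (TCP) lies on the centre line of the jaws, within the pads' length; the fingertips stand 14 mm ahead of it and the grasp point (between the pads) lies 5 mm behind it (env.finger_overhang is the z of the fingertips in the tool frame, in mm); z points along the fingers, y is the line along which they close (so a half turn about z gives the same grasp; the last joint's range is limited). The gripper opens to 91 mm and grips with 3 to 60 N. Pads are 32 mm wide; open, the fingers measure 118 mm over their backs; the gripper's body (76 mm by 178 mm) begins 60 mm behind the grasp point.
Start: joints at [66.635, 18.312, 89.639, -0, 72.044, -1.146], TCP at [217.441, 532.317, 227.976] pointing down, gripper open.
Joint ranges: [-177.97, 177.97], [-48.28, 115.42], [12.27, 149.76], [-77.06, 257.06], [2.81, 150.46], [-146.56, 146.56]. Speed limits (degrees/s): [147.25, 147.25, 180, 180, 180, 180].

## Interface

Orientations are given as [roll, pitch, yaw] about the fixed x, y, z axes, in that order (R = Rz(yaw) Ry(pitch) Rx(roll)).
In Python, from workcell import sensors, viewer, env gives the robot as it stands. The module is installed in compiled form; this text tells all that it offers.
- The arm moves only by the tool step_arm, never from a script. Its argument "plan" is one flat list of numbers, 6 for each row, row after row: the shift along the tool's x, y, z in cm, then the turn, a rotation vector about the tool's x, y, z in rad. In form: [x, y, z, wx, wy, wz, x, y, z, wx, wy, wz, ...]. A call has 1 to 5 rows; each row shifts and turns the commanded pose from where the row before left it, along the tool's axes as they then stand; what a row does not reach is not made up. A row lasts 1/12 s, in which the tool goes at most 41.7 mm and 7.16 degrees, less where a joint would pass 70% of its speed; a pose out of reach is approached as far as the arm can. A call is refused whole if a number of a shift passes 4.17 or a number of a turn 0.125, either way. A call with a gripper value outside its range is refused whole. "hand" is the finger opening in cm, from 0 to 9.12, set as the call begins (left out, the last holds). The fingers move at their own pace and stop on an object; "newtons" is the grip in N (left out, the last holds). Time passes only in rows, so rows that do not move let the fingers close. It gives the time, the measured TCP pose, the force, the opening and the grip force at its end, in the units of the state.
- sensors.state(): the state, without advancing time (a new reading comes with each control period).
- viewer.grab_frame(name): name is "scene" or "top" or "wrist"; returns a dict with "img" (480x640x3 uint8, red, green, blue), "fx", "fy", "cx", "cy" (pixels), "k1" (the pictures are not rectified: a ray, as slopes to the right and down, at radius r is drawn at 1 + k1 r^2 times it, then the intrinsics apply), "position" and "attitude" of the camera in the world. Camera axes: x right, y down, z forward; pixel columns grow to the right and rows downward; lengths in mm; the calibration is good to about 2 mm. A picture is of the moment at which its call begins. There is no depth.
- env.job_done(): hands the job in; it is judged then, once.
Trained networks look in a picture, given as the dict that the camera call returned (one of the last four; its "shot" number tells which), for a name from the list of things; names that differ only in an ending like _2 or _b are one class to them, and where a whole thing is asked for, a point or a joint stands for the part that bears it (a point fixed in the world has none). Each returns a list of dicts, best first, with "score" (0 to 1); they miss things now and then, are a little off and sometimes report something else, mostly with a low value. They report only what shows in the picture. A call takes as long as a camera call. They do not tell look-alikes from the thing itself.
- viewer.boxes_of(name, picture): "location" ([column, row] in pixels, amid what is visible of it).
- viewer.pinpoint(name, picture): "location" ([column, row] in pixels: a listed point, or the origin of a listed thing).
The state is a dict: "time_s": time; "qpos": joint angles; "qvel": joint speeds; "effort": joint torques, N m; "ee_pos": TCP position; "ee_rot": TCP orientation; "force": force on the tool from outside, world axes, zero at the start; "torque": the same for the moment, N m; "gripper_width": finger opening in mm; "gripper_force": force on a finger pad.
Only numpy, scipy, OpenCV 4.12 (cv2) and the standard library are available. Lean on these libraries where they do the work, as an engineer would, in place of code of your own. Each camera call takes 0.05 s, during which the arm holds its last target. There are 200 camera calls.

## Working session

There is one attempt and no reset: what is moved stays moved. The work goes in short steps, Python scripts to look and compute and a tool call to move; the robot and the scene stay as the last step left them, time stands still between calls to the robot, and variables do not carry over. Pictures are saved under pics/ and viewed, at most 10 in all, crops included, and the job is handed in when it is done.

Besides the shell and the picture viewer there is one more tool, called as a command line: name --argument value ..., lists and objects as JSON in quotes. step_arm: Moves the arm, as the interface text tells. Its arguments: {"type":"object","properties":{"plan":{"type":"array","items":{"type":"number"}},"hand":{"type":"number"},"newtons":{"type":"number"}},"required":["plan"]}

```bash
mkdir -p pics; cat > h.py <<'E'
import numpy as np, cv2
from scipy.spatial.transform import Rotation as R
from workcell import sensors, viewer, env
def rot(a): 
    a=np.array(a,float)
    return R.from_euler('xyz',a,degrees=True) if a.size==3 else (R.from_matrix(a) if a.shape==(3,3) else R.from_quat(a))
def ray(p,uv):
    d=np.array([(uv[0]-p['cx'])/p['fx'],(uv[1]-p['cy'])/p['fy']]); s=d.copy()
    for _ in range(20): s=d/(1+p['k1']*(s@s))
    return np.array(p['position'],float),rot(p['attitude']).apply([s[0],s[1],1])
def onz(p,uv,z):
    o,d=ray(p,uv); return o+d*(z-o[2])/d[2]
def proj(p,X):
    c=rot(p['attitude']).inv().apply(np.array(X,float)-p['position']); s=c[:2]/c[2]; s=s*(1+p['k1']*(s@s))
    return np.array([s[0]*p['fx']+p['cx'],s[1]*p['fy']+p['cy']])
def save(p,n): cv2.imwrite('pics/'+n,p['img'][:,:,::-1])
E
python3 - <<'E'
from h import *
Z=dict(insert_center=18,ear=56,pan_center=10,green_center=14,roasted_center=14,far_corner=3,scoop=0,scale=0)
print(sensors.state())
for c in ['top','scene','wrist']:
    p=viewer.grab_frame(c); save(p,c+'0.png')
    print(c,p['position'],p['attitude'],p['fx'],p['k1'])
    for n in Z:
        print(n,[(round(r['score'],2),np.round(r['location']).tolist(),onz(p,r['location'],Z[n]).round(0).tolist()[:2]) for r in viewer.pinpoint(n,p)[:3]])
E
```

```text
{'time_s': 0.0, 'qpos': array([ 6.66349702e+01,  1.83512033e+01,  8.97066320e+01, -1.22984022e-03,
        7.20441752e+01, -1.14447068e+00]), 'qvel': array([ 0.04969593,  0.06461281,  0.17347678, -0.05950043,  0.05087025,
        0.05635617]), 'effort': array([ 1.76309612e-03, -4.12468529e+01, -2.31975228e+01,  7.28629204e-02,
        4.58164327e-02, -1.47228511e-04]), 'ee_pos': array([217.24861386, 531.85459794, 227.12312444]), 'ee_rot': array([-1.79897987e+02, -8.68469498e-04,  1.57779820e+02]), 'force': array([-0.05162945, -0.18686936, -0.73931551]), 'torque': array([0.0073313 , 0.00306755, 0.03224305]), 'gripper_force': 0.0, 'gripper_width': 91.26726766892178}
top [ 377.6178741    -9.24556547 1231.42804166] [-170.10413116   -0.87411492  -89.20671391] 434.3935253249087 -0.06803923701865944
insert_center [(0.88, [301.0, 250.0], [561.0, 53.0])]
ear [(0.79, [266.0, 256.0], [536.0, 146.0])]
pan_center [(0.93, [227.0, 166.0], [807.0, 280.0])]
green_center [(0.81, [214.0, 225.0], [629.0, 306.0])]
roasted_center [(0.57, [198.0, 299.0], [417.0, 337.0]), (0.57, [381.0, 313.0], [387.0, -173
[... 311 characters left out ...]
86.0, 249.0], [581.0, 53.0]), (0.2, [177.0, 246.0], [407.0, 337.0])]
ear [(0.73, [252.0, 235.0], [535.0, 144.0])]
pan_center [(0.6, [285.0, 255.0], [560.0, 44.0])]
green_center [(0.56, [235.0, 223.0], [642.0, 313.0])]
roasted_center [(0.88, [178.0, 247.0], [413.0, 337.0])]
far_corner [(0.71, [308.0, 256.0], [601.0, -12.0])]
scoop [(0.85, [317.0, 307.0], [393.0, -181.0])]
scale [(0.64, [409.0, 326.0], [447.0, -409.0])]
wrist [141.74953839 564.34364207 383.82786832] [ 1.63030449e+02 -3.15685387e-02  6.77828700e+01] 343.3179385392702 -0.027245339090766617
insert_center []
ear []
pan_center []
green_center []
roasted_center [(0.71, [243.0, 402.0], [417.0, 346.0])]
far_corner []
scoop []
scale []
```

View pics/top0.png

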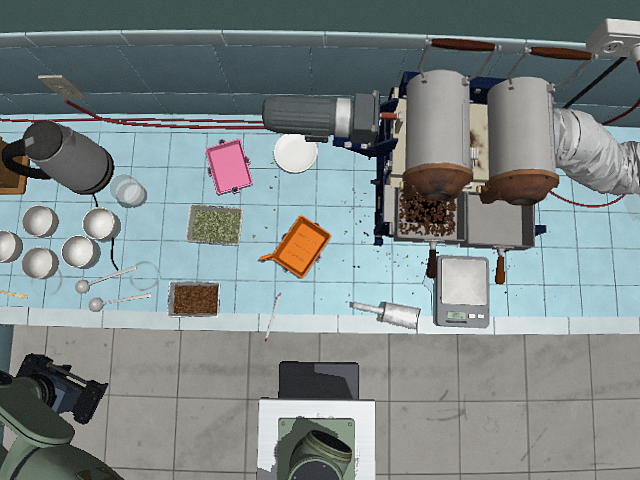

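View pics/scene0.png

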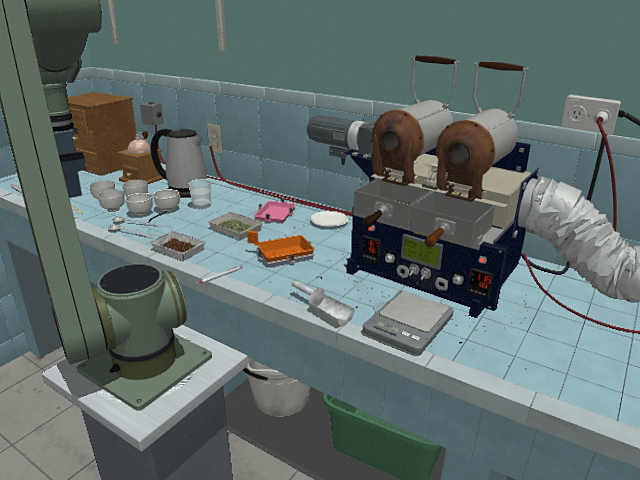

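The top view shows the orange insert at (301,247) with its ear at (266,257). The green tray is at (214,225), the brown tray at (193,299) and the pink look-alike pan at (229,166). The scene view agrees. Next I'll move to a close look above the ear.

```bash
cat >> h.py <<'E'
def rows(p0,r0,p1,r1,n):
    """even rows from pose0 to pose1 (straight line, constant turn)"""
    r0,r1=rot(r0),rot(r1); w=(r0.inv()*r1).as_rotvec(); out=[]
    p0,p1=np.array(p0,float),np.array(p1,float)
    for i in range(n):
        out.append(np.r_[(r0*R.from_rotvec(w*i/n)).inv().apply((p1-p0)/n)/10,w/n])
    return np.array(out)
np.set_printoptions(suppress=True,linewidth=150)
E
python3 - <<'E'
from h import *
print(rows([217.4,532.3,228],[180,0,157.8],[530,155,235],[180,0,111.6],15).round(3))
E
```

```text
[[-2.88  -1.541 -0.047  0.    -0.     0.054]
 [-2.959 -1.384 -0.047  0.    -0.     0.054]
 [-3.029 -1.224 -0.047  0.    -0.     0.054]
 [-3.09  -1.059 -0.047  0.    -0.     0.054]
 [-3.142 -0.891 -0.047  0.    -0.     0.054]
 [-3.186 -0.721 -0.047  0.    -0.     0.054]
 [-3.22  -0.549 -0.047  0.    -0.     0.054]
 [-3.245 -0.375 -0.047  0.    -0.     0.054]
 [-3.26  -0.2   -0.047  0.    -0.     0.054]
 [-3.266 -0.025 -0.047  0.    -0.     0.054]
 [-3.263  0.151 -0.047  0.    -0.     0.054]
 [-3.25   0.326 -0.047  0.    -0.     0.054]
 [-3.228  0.5   -0.047  0.    -0.     0.054]
 [-3.196  0.673 -0.047  0.    -0.     0.054]
 [-3.156  0.843 -0.047  0.    -0.     0.054]]
```

step_arm --plan '[-2.88,-1.54,-0.05,0,0,0.054,-2.96,-1.38,-0.05,0,0,0.054,-3.03,-1.22,-0.05,0,0,0.054,-3.09,-1.06,-0.05,0,0,0.054,-3.14,-0.89,-0.05,0,0,0.054]'

```text
time_s: 1.77
ee_pos: [322.3, 405.4, 230.6]
ee_rot: [180.0, 0.0, 142.2]
force: [-0.3, 0.4, -0.1]
gripper_width: 91.2
gripper_force: 0.0
```

step_arm --plan '[-3.19,-0.72,-0.05,0,0,0.054,-3.22,-0.55,-0.05,0,0,0.054,-3.24,-0.38,-0.05,0,0,0.054,-3.26,-0.2,-0.05,0,0,0.054,-3.27,-0.03,-0.05,0,0,0.054]'

```text
time_s: 2.18
ee_pos: [426.3, 279.1, 233.2]
ee_rot: [180.0, -0.0, 126.7]
force: [-0.1, -0.3, -0.4]
gripper_width: 91.0
gripper_force: 0.0
```

step_arm --plan '[-3.26,0.15,-0.05,0,0,0.054,-3.25,0.33,-0.05,0,0,0.054,-3.23,0.5,-0.05,0,0,0.054,-3.2,0.67,-0.05,0,0,0.054,-3.16,0.84,-0.05,0,0,0.054]'

```text
time_s: 2.6
ee_pos: [530.1, 152.9, 235.6]
ee_rot: [180.0, -0.0, 111.2]
force: [0.1, 0.9, 0.5]
gripper_width: 91.4
gripper_force: 0.0
```

step_arm --plan '[0,0,0,0,0,0,0,0,0,0,0,0]'

```text
time_s: 2.77
ee_pos: [529.9, 153.2, 235.2]
ee_rot: [-180.0, -0.0, 111.2]
force: [0.4, 0.1, 0.7]
gripper_width: 91.5
gripper_force: 0.0
```

```bash
cat >> h.py <<'E'
PT={'insert_center':[0,0,18],'ear':[-81,59,56],'far_corner':[62,-42,3],'pan_center':[0,0,10]}
E
python3 - <<'E'
from h import *
from scipy.optimize import least_squares
p=viewer.grab_frame('wrist'); save(p,'wrist1.png')
obs=[]
for n in PT:
    r=viewer.pinpoint(n,p)
    if r: obs.append((n,np.array(r[0]['location']))); print(n,r[0]['score'],obs[-1][1].round(1),onz(p,obs[-1][1],PT[n][2]).round(1))
def W(q,X): 
    X=np.array(X,float); v=R.from_euler('z',q[2]).apply(X); return v+[q[0],q[1],0]
f=lambda q: np.concatenate([proj(p,W(q,PT[n]))-uv for n,uv in obs])
s=least_squares(f,[565,60,-.57],x_scale=[1,1,.01],loss='soft_l1',f_scale=3)
print(s.x,np.degrees(s.x[2]),s.fun.round(1)); q=s.x
print('ear',W(q,PT['ear']))
im=p['img'].copy()
def poly(pts,c):
    cv2.polylines(im,[np.array([proj(p,W(q,x)) for x in pts]).round().astype(int)],True,c,1)
poly([[72*a,52*b,34] for a,b in [(1,1),(1,-1),(-1,-1),(-1,1)]],(0,0,255))
poly([[62*a,42*b,5.5] for a,b in [(1,1),(1,-1),(-1,-1),(-1,1)]],(0,255,0))
d=np.array([np.cos(2.518),np.sin(2.518)]);e=np.array([-d[1],d[0]])
poly([np.r_[np.array([-81,59])+16*a*d+4.5*b*e,71] for a,b in [(1,1),(1,-1),(-1,-1),(-1,1)]],(255,0,255))
cv2.imwrite('pics/w1o.png',im[:,:,::-1])
E
```

```text
ear 0.86 [321.3 226.6] [536.4 151.2  56. ]
[569.72100283  56.71468254  -0.60214165] -34.500175080594 [ 0. -0.]
ear [536.38503831 151.21713473  56.        ]
```

View pics/w1o.png

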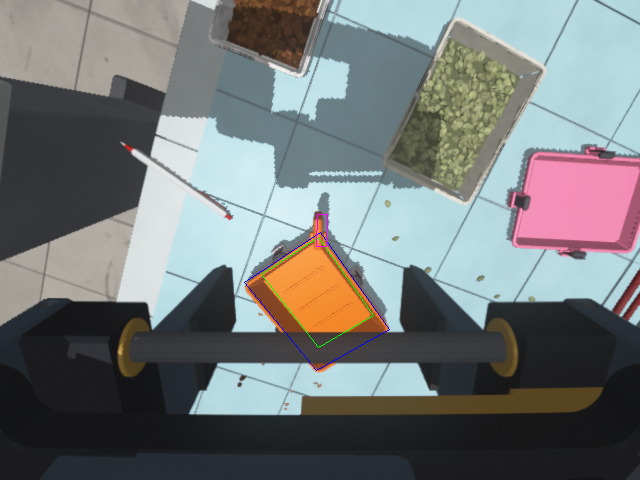

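The wrist view shows the ear at (321,228), and the overlay matches to within a few pixels. The green tray is fully visible, with corners near (458,20), (545,68), (466,202) and (384,160). I'll refine the insert pose with an orange-silhouette fit and the tray centre from its corners.

```bash
cat >> h.py <<'E'
d_=np.array([np.cos(2.518),np.sin(2.518)]);e_=np.array([-d_[1],d_[0]]); SG=[(1,1),(1,-1),(-1,-1),(-1,1)]
RIM=[[72*a,52*b,34] for a,b in SG]; FL=[[62*a,42*b,15] for a,b in SG]
EAR=[np.r_[np.array([-81,59])+16*a*d_+4.5*b*e_,z] for a,b in SG for z in (36,71)]
def W(q,X): return R.from_euler('z',q[2]).apply(np.array(X,float))+[q[0],q[1],0]
def orange(img):
    h=cv2.cvtColor(img,cv2.COLOR_RGB2HSV); return ((h[...,0]>6)&(h[...,0]<19)&(h[...,1]>190)&(h[...,2]>90)).astype(np.uint8)
def sil(p,q,S=4):
    m=np.zeros((480*S,640*S),np.uint8)
    for P in (RIM,EAR):
        u=np.array([proj(p,x) for x in W(q,P)])
        cv2.fillConvexPoly(m,cv2.convexHull(((u+.5)*S).round().astype(np.int32)),1)
    return cv2.resize(m.astype(np.float32),(640,480),interpolation=cv2.INTER_AREA)
E
python3 - <<'E'
from h import *
from scipy.optimize import minimize
p=viewer.grab_frame('wrist')
m=orange(p['img']); v=np.zeros((480,640)); v[195:330,236:405]=1
n,l,st,_=cv2.connectedComponentsWithStats((m*v).astype(np.uint8)); print(st[1:][st[1:,4]>50])
f=lambda s: (v*abs(sil(p,[569.7+s[0],56.7+s[1],-.602+s[2]/80])-m)).sum()
b=min((minimize(f,s0,method='Nelder-Mead',options=dict(initial_simplex=np.array(s0)+np.array([[0,0,0],[5,0,0],[0,5,0],[0,0,5.]]))) for s0 in ([0,0,0],[0,-3,3.],[-3,3,0.])),key=lambda r:r.fun)
q=np.array([569.7,56.7,-.602])+b.x/[1,1,80]; print(q,np.degrees(q[2]),b.fun,f([0,0,0]),'ear',W(q,[-81,59,56]).round(1),'len dir',np.degrees(q[2])+144.3)
C=np.array([onz(p,u,28) for u in [(458,20),(545,68),(466,202),(384,160)]]); print(C.round(0),C.mean(0),np.linalg.norm(np.diff(C,axis=0),axis=1))
r=viewer.pinpoint('green_center',p); print([(x['score'],onz(p,x['location'],14)) for x in r])
o=p['img'].copy(); s=sil(p,q); cn,_=cv2.findContours((s>.5).astype(np.uint8),0,1); cv2.drawContours(o,cn,-1,(0,0,255),1)
c2,_=cv2.findContours(m,0,1); cv2.drawContours(o,c2,-1,(0,255,0),1)
cv2.imwrite('pics/w2.png',cv2.resize(o[185:385,220:420,::-1],None,fx=3,fy=3,interpolation=0))
E
```

```text
[[ 315  225    7   27  101]
 [ 246  242  141   88 5395]]
[592.60821865  35.78563975  -0.6287244 ] -36.023254630606765 1431.8125 2796.25 ear [561.8 131.1  56. ] len dir 108.27674536939324
[[584. 380.  28.]
 [682. 375.  28.]
 [673. 229.  28.]
 [572. 237.  28.]] [627.71299167 305.24190621  28.        ] [ 98.86938452 146.70639656 100.93713156]
[(0.78, array([630.78417721, 302.57086895,  14.        ]))]
```

View pics/w2.png

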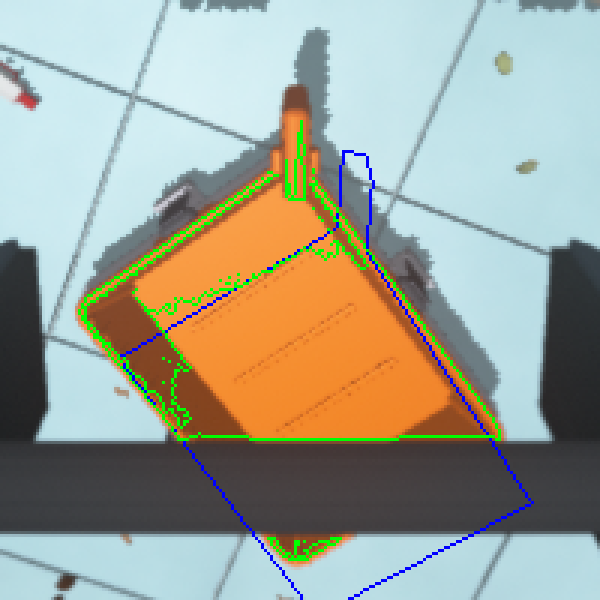

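The orange mask was too strict: it left out the light floor and the dark ear tip. I'll widen it and refit.

```bash
cat > fit.py <<'E'
from h import *
from scipy.optimize import minimize
p=viewer.grab_frame('wrist')
h=cv2.cvtColor(p['img'],cv2.COLOR_RGB2HSV); m=((h[...,0]>3)&(h[...,0]<22)&(h[...,1]>140)&(h[...,2]>60)).astype(np.uint8)
m=cv2.morphologyEx(m,cv2.MORPH_CLOSE,np.ones((3,3)))
v=np.zeros((480,640)); v[195:330,236:405]=1; v[363:380,280:360]=1
n,l,st,_=cv2.connectedComponentsWithStats(m); big=np.isin(l,[i for i in range(1,n) if st[i,4]>60]); m=m*big
f=lambda s: (v*abs(sil(p,[569.7+s[0],56.7+s[1],-.602+s[2]/80])-m)).sum()
b=min((minimize(f,s0,method='Nelder-Mead',options=dict(initial_simplex=np.array(s0)+np.array([[0,0,0],[4,0,0],[0,4,0],[0,0,4.]]))) for s0 in ([0,0,0],[0,-3,3.],[-3,3,0.],[3,3,3.])),key=lambda r:r.fun)
q=np.array([569.7,56.7,-.602])+b.x/[1,1,80]; print(q,np.degrees(q[2]),b.fun,f([0,0,0]),'ear',W(q,[-81,59,56]).round(1),'len dir',np.degrees(q[2])+144.3)
o=p['img'].copy(); s=sil(p,q); cn,_=cv2.findContours((s>.5).astype(np.uint8),0,1); cv2.drawContours(o,cn,-1,(0,0,255),1)
cv2.imwrite('pics/w3.png',cv2.resize(o[185:385,220:420,::-1],None,fx=3,fy=3,interpolation=0))
E
python3 fit.py
```

```text
[569.6248311   55.66011413  -0.57132686] -32.734617575715674 380.0 672.5 ear [533.4 149.1  56. ] len dir 111.56538242428434
```

View pics/w3.png

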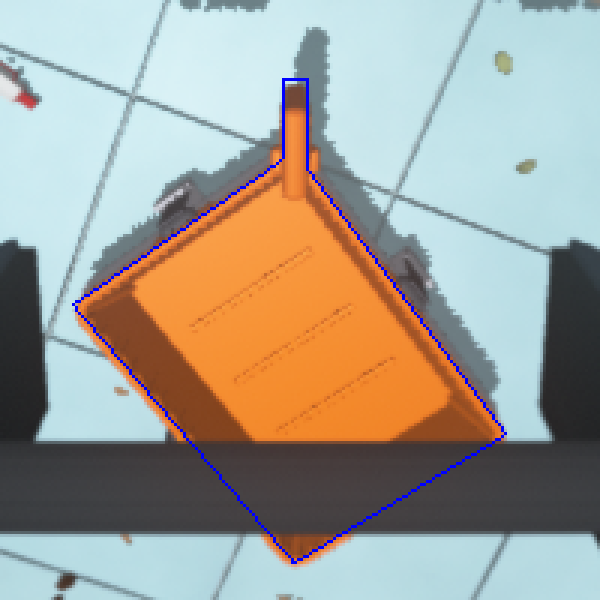

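The silhouette fit is now tight: insert centre (569.6, 55.7), yaw −32.7°, ear (533.4, 149.1). I'll descend onto the ear and grip it.

step_arm --plan '[-0.1,0.04,3,0,0,-0.006,-0.1,0.04,3,0,0,0,-0.1,0.04,3,0,0,0,-0.1,0.03,3,0,0,0,-0.1,0.03,2,0,0,0]'

```text
time_s: 3.58
ee_pos: [531.3, 150.4, 93.0]
ee_rot: [-179.8, -0.0, 111.8]
force: [0.6, 0.5, -0.7]
gripper_width: 91.2
gripper_force: 0.0
```

step_arm --plan '[0,0,1.5,0,0,0,0,0,1.2,0,0,0,0,0,1,0,0,0,0,0,0.5,0,0,0,0,0,0,0,0,0]'

```text
time_s: 4.0
ee_pos: [532.2, 150.5, 52.6]
ee_rot: [-179.9, -0.0, 111.7]
force: [-1.0, -0.1, -0.3]
gripper_width: 91.0
gripper_force: 0.0
```

step_arm --plan '[0,0,0,0,0,0,0,0,0,0,0,0,0,0,0,0,0,0,0,0,0,0,0,0,0,0,0,0,0,0]' --hand 2.4 --newtons 10

```text
time_s: 4.42
ee_pos: [533.1, 150.4, 54.0]
ee_rot: [179.9, 0.0, 111.7]
force: [0.0, -0.1, 0.4]
gripper_width: 60.7
gripper_force: 0.0
```

step_arm --plan '[0,0,0,0,0,0,0,0,0,0,0,0,0,0,0,0,0,0,0,0,0,0,0,0,0,0,0,0,0,0]' --hand 0.5 --newtons 10

```text
time_s: 4.83
ee_pos: [532.8, 150.3, 53.4]
ee_rot: [-180.0, -0.0, 111.7]
force: [-0.4, -0.0, -0.2]
gripper_width: 27.3
gripper_force: 0.0
```

step_arm --plan '[0,0,0,0,0,0,0,0,0,0,0,0,0,0,0,0,0,0,0,0,0,0,0,0,0,0,0,0,0,0]' --hand 0.5 --newtons 10

```text
time_s: 5.25
ee_pos: [532.5, 150.2, 53.4]
ee_rot: [-180.0, -0.0, 111.7]
force: [-1.3, -0.2, 0.5]
gripper_width: 9.0
gripper_force: 10.0
```

step_arm --plan '[0,0,0,0,0,0,0,0,0,0,0,0,0,0,0,0,0,0,0,0,0,0,0,0,0,0,0,0,0,0]' --hand 0 --newtons 55

```text
time_s: 5.67
ee_pos: [532.2, 150.1, 53.4]
ee_rot: [-179.9, -0.0, 111.7]
force: [-2.9, -1.9, 2.5]
gripper_width: 8.7
gripper_force: 55.0
```

Gripped, 8.7 mm wide at 55 N. Now I'll peel by turning about the far corner. In the tool frame the lever is x = 176.4 mm and z = −50.4 mm.

step_arm --plan '[-0.064,0,-0.22,0,0.0125,0,-0.064,0,-0.22,0,0.0125,0,-0.064,0,-0.22,0,0.0125,0,-0.064,0,-0.22,0,0.0125,0,-0.064,0,-0.22,0,0.0125,0]'

```text
time_s: 6.08
ee_pos: [533.9, 147.1, 64.5]
ee_rot: [-180.0, -3.7, 111.7]
force: [-3.2, -0.3, 0.0]
gripper_width: 8.6
gripper_force: 55.0
```

step_arm --plan '[-0.064,0,-0.22,0,0.0125,0,-0.064,0,-0.22,0,0.0125,0,-0.064,0,-0.22,0,0.0125,0,-0.064,0,-0.22,0,0.0125,0,-0.064,0,-0.22,0,0.0125,0]'

```text
time_s: 6.5
ee_pos: [536.0, 143.7, 75.4]
ee_rot: [179.9, -7.3, 111.7]
force: [-2.0, 2.5, 0.4]
gripper_width: 8.7
gripper_force: 55.0
```

```bash
python3 - <<'E'
from h import *
p=viewer.grab_frame('scene'); cv2.imwrite('pics/s1.png',cv2.resize(p['img'][190:310,200:360,::-1],None,fx=5,fy=5,interpolation=cv2.INTER_CUBIC))
E
```

```text
(no output)
```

View pics/s1.png

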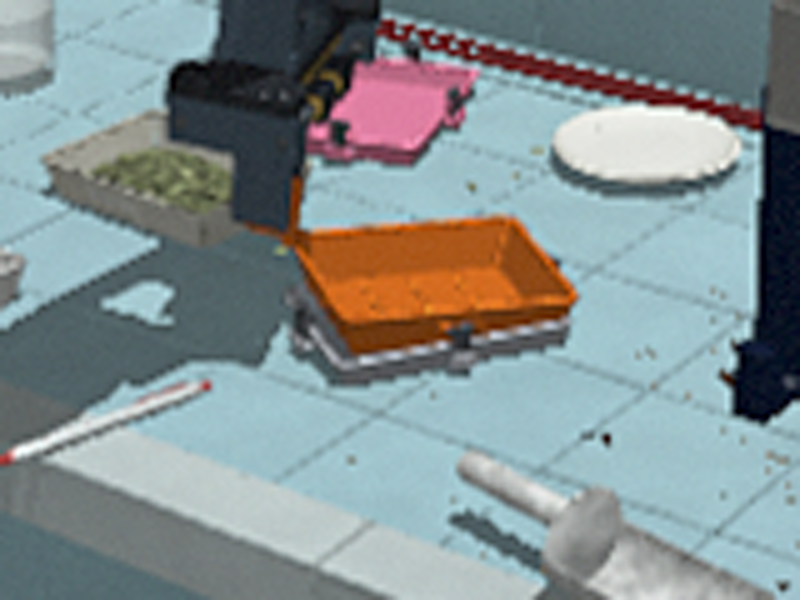

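The crop shows the ear corner, at (300,235), coming up out of the pan. The pan, at (340–560, 350), lies flat. I'll continue the peel.

step_arm --plan '[-0.13,0,-0.44,0,0.025,0,-0.13,0,-0.44,0,0.025,0,-0.13,0,-0.44,0,0.025,0,-0.13,0,-0.44,0,0.025,0,-0.13,0,-0.44,0,0.025,0]'

```text
time_s: 6.97
ee_pos: [539.7, 135.0, 96.8]
ee_rot: [179.9, -14.5, 111.8]
force: [-3.2, 4.7, 3.1]
gripper_width: 8.4
gripper_force: 55.0
```

step_arm --plan '[-0.13,0,-0.44,0,0.025,0,-0.13,0,-0.44,0,0.025,0,-0.13,0,-0.44,0,0.025,0,-0.13,0,-0.44,0,0.025,0,0,0,0,0,0,0]'

```text
time_s: 7.38
ee_pos: [543.7, 125.3, 112.9]
ee_rot: [179.9, -20.3, 111.7]
force: [-3.8, 5.9, 4.4]
gripper_width: 8.6
gripper_force: 55.0
```

```bash
python3 - <<'E'
from h import *
p=viewer.grab_frame('scene'); cv2.imwrite('pics/s2.png',cv2.resize(p['img'][190:310,200:360,::-1],None,fx=5,fy=5,interpolation=cv2.INTER_CUBIC))
s=sensors.state(); print(s['ee_pos'],s['ee_rot'],s['force'],s['torque'],s['qpos'])
E
```

```text
[543.51557484 125.42833635 112.55368745] [179.87224208 -20.21103094 111.73840678] [-3.08964396  5.48375776  4.84219481] [ 0.53608908  0.57603796 -0.03321223] [  1.02380137  25.69991716  99.18189611  21.1224704   64.01490971 -31.51440527]
```

View pics/s2.png

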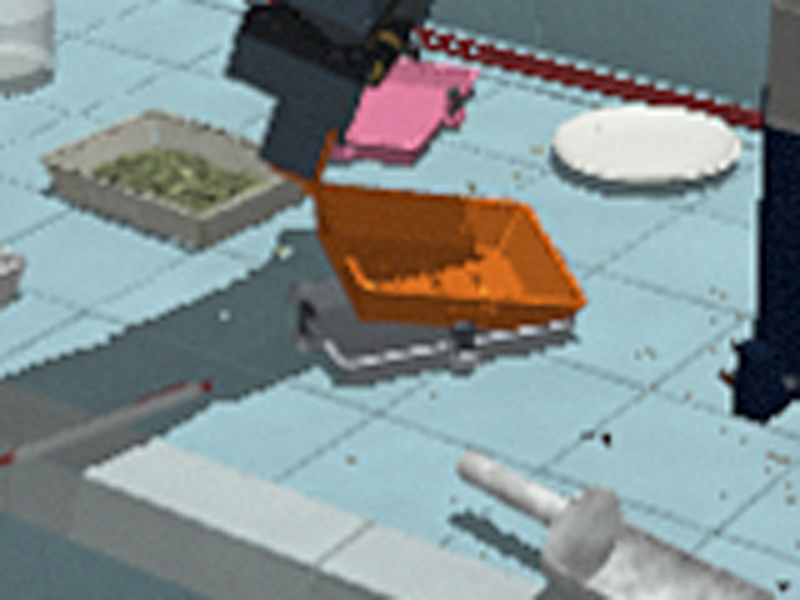

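The peel worked: the ear corner is about 6 cm up, with its rim corner at (315,185). The far corner at (575,320) is still in the pan, which hasn't moved. The far corner is pushing sideways with about 6 N, so I'll ease outward by 2 mm and then lift straight up.

step_arm --plan '[0.26,0,-0.12,0,0,0,0.1,0,-0.28,0,0,0,0.1,0,-0.28,0,0,0,0.1,0,-0.28,0,0,0,0.1,0,-0.28,0,0,0]'

```text
time_s: 7.85
ee_pos: [543.4, 125.9, 125.2]
ee_rot: [179.9, -20.0, 111.8]
force: [-0.5, 0.7, -1.4]
gripper_width: 8.6
gripper_force: 55.0
```

step_arm --plan '[0.17,0,-0.47,0,0,0,0.17,0,-0.47,0,0,0,0.34,0,-0.94,0,0,0,0.34,0,-0.94,0,0,0,0,0,0,0,0,0]'

```text
time_s: 8.27
ee_pos: [543.9, 126.4, 157.5]
ee_rot: [179.7, -20.0, 111.8]
force: [-0.4, -0.5, -1.6]
gripper_width: 9.0
gripper_force: 55.0
```

```bash
python3 - <<'E'
from h import *
p=viewer.grab_frame('scene'); cv2.imwrite('pics/s3.png',cv2.resize(p['img'][190:310,200:360,::-1],None,fx=5,fy=5,interpolation=cv2.INTER_CUBIC))
s=sensors.state(); print(s['ee_pos'],s['ee_rot'],s['force'],s['torque'],s['qpos'])
E
```

```text
[543.42534057 126.2197529  156.4734156 ] [179.78888913 -19.98530522 111.78342884] [ 0.33033328 -0.17204176 -1.53955571] [-0.30822272 -0.07468149  0.02322786] [  1.19767826  23.09015153  96.19006148  20.12235724  69.03386841 -29.1870929 ]
```

View pics/s3.png

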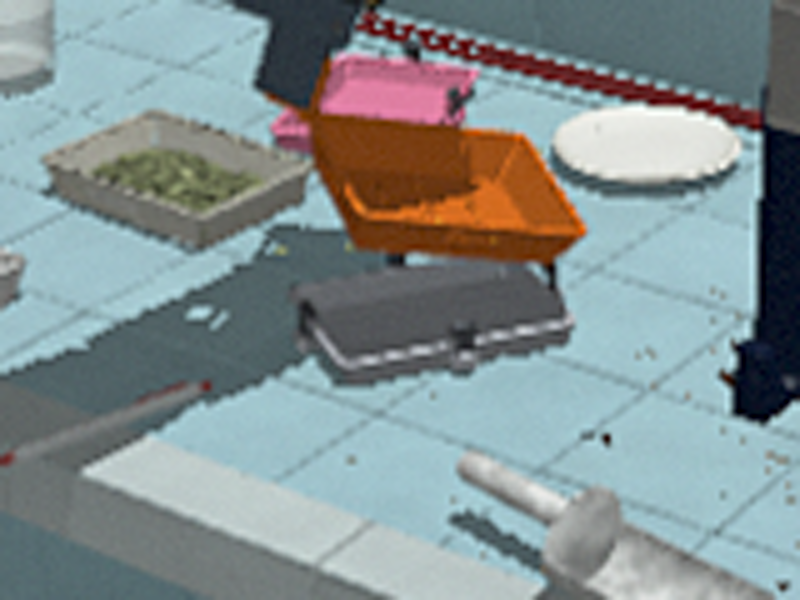

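The insert is clear, hanging above the pan at (440,190), and the pan still stands where it was. Next I'll carry it over the green tray while levelling it.

```bash
python3 - <<'E'
from h import *
print(rows([543.5,126.2,156.8],[179.8,-20,111.8],[591.6,399.4,172.5],[180,0,111.7],15).round(3))
E
```

```text
[[ 1.513  0.973  0.443  0.    -0.023  0.   ]
 [ 1.523  0.973  0.407  0.    -0.023  0.   ]
 [ 1.532  0.973  0.371  0.    -0.023  0.   ]
 [ 1.54   0.972  0.335  0.    -0.023  0.   ]
 [ 1.548  0.972  0.299  0.    -0.023  0.   ]
 [ 1.554  0.972  0.263  0.    -0.023  0.   ]
 [ 1.56   0.972  0.227  0.    -0.023  0.   ]
 [ 1.565  0.972  0.19   0.    -0.023  0.   ]
 [ 1.569  0.972  0.153  0.    -0.023  0.   ]
 [ 1.572  0.972  0.117  0.    -0.023  0.   ]
 [ 1.575  0.972  0.08   0.    -0.023  0.   ]
 [ 1.576  0.972  0.043  0.    -0.023  0.   ]
 [ 1.577  0.972  0.006  0.    -0.023  0.   ]
 [ 1.577  0.972 -0.031  0.    -0.023  0.   ]
 [ 1.576  0.972 -0.068  0.    -0.023  0.   ]]
```

step_arm --plan '[1.51,0.97,0.44,0,-0.0233,0,1.52,0.97,0.41,0,-0.0233,0,1.53,0.97,0.37,0,-0.0233,0,1.54,0.97,0.33,0,-0.0233,0,1.55,0.97,0.3,0,-0.0233,0]'

```text
time_s: 8.73
ee_pos: [558.3, 217.9, 159.9]
ee_rot: [-180.0, -13.3, 111.7]
force: [0.4, 0.2, -1.7]
gripper_width: 8.8
gripper_force: 55.0
```

step_arm --plan '[1.55,0.97,0.26,0,-0.0233,0,1.56,0.97,0.23,0,-0.0233,0,1.56,0.97,0.19,0,-0.0233,0,1.57,0.97,0.15,0,-0.0233,0,1.57,0.97,0.12,0,-0.0233,0]'

```text
time_s: 9.15
ee_pos: [574.1, 309.0, 165.0]
ee_rot: [-180.0, -6.6, 111.7]
force: [-0.3, 0.7, -0.7]
gripper_width: 8.9
gripper_force: 55.0
```

step_arm --plan '[1.57,0.97,0.08,0,-0.0233,0,1.58,0.97,0.04,0,-0.0233,0,1.58,0.97,0.01,0,-0.0233,0,1.58,0.97,-0.03,0,-0.0233,0,1.58,0.97,-0.07,0,-0.0233,0]'

```text
time_s: 9.57
ee_pos: [590.0, 400.1, 170.1]
ee_rot: [-180.0, 0.0, 111.7]
force: [0.6, 0.0, -1.3]
gripper_width: 8.7
gripper_force: 55.0
```

step_arm --plan '[0,0,0,0,0,0,0,0,0,0,0,0,0,0,0,0,0,0]'

```text
time_s: 9.82
ee_pos: [589.9, 398.7, 169.9]
ee_rot: [-179.9, -0.0, 111.7]
force: [0.2, 0.1, -0.7]
gripper_width: 8.8
gripper_force: 55.0
```

```bash
cat > look.py <<'E'
from h import *
s=sensors.state(); print(s['ee_pos'].round(1),s['ee_rot'].round(2),s['force'].round(2),s['qpos'].round(1))
T=s['ee_pos']; C=np.array([629,305,136.])
L={'insert_center':[0,0,0],'ear':[-81,59,38],'far_corner':[62,-42,-15]}
yaw=np.radians(-32.73)
ims=[]
for c in ['top','scene','wrist']:
    p=viewer.grab_frame(c)
    for n in L:
        X=R.from_euler('z',yaw).apply(L[n])+T+[37.4,-94.4,-35.4]
        r=viewer.pinpoint(n,p); print(c,n,'pred',proj(p,X).round(1),[(round(x['score'],2),np.round(x['location'],1)) for x in r[:1]])
    X=R.from_euler('z',yaw).apply(np.array([[72,52,16],[72,-52,16],[-72,-52,16],[-72,52,16],[62,42,-15],[62,-42,-15],[-62,-42,-15],[-62,42,-15]]))+T+[37.4,-94.4,-35.4]
    o=p['img'].copy(); u=np.array([proj(p,x) for x in X]).round().astype(int)
    cv2.polylines(o,[u[:4]],True,(0,0,255),1); cv2.polylines(o,[u[4:]],True,(0,160,0),1)
    a={'top':(150,130),'scene':(170,140),'wrist':(200,230)}[c]; 
    w={'top':160,'scene':160,'wrist':320}[c]; x0,y0=(u.mean(0)-[w/2,w*3/8]).astype(int); x0=np.clip(x0,0,640-w);y0=np.clip(y0,0,480-w*3//4)
    ims.append(cv2.resize(o[y0:y0+w*3//4,x0:x0+w,::-1],(400,300),interpolation=cv2.INTER_CUBIC))
    for n in ['green_center','pan_center']:
        print(n,[(round(x['score'],2),onz(p,x['location'],14)[:2].round(0)) for x in viewer.pinpoint(n,p)])
ims.append(np.zeros_like(ims[0])); cv2.imwrite('pics/fin.png',np.vstack([np.hstack(ims[:2]),np.hstack(ims[2:])]))
E
python3 look.py
```

```text
[589.9 398.7 169.9] [-179.91   -0.01  111.72] [ 0.16  0.08 -0.72] [33.1 32.8 74.2  0.  73.1 11.4]
top insert_center pred [202.9 216.1] [(0.82, array([205.3, 216.4]))]
top ear pred [160.9 226.3] [(0.58, array([159.4, 226.6]))]
top far_corner pred [231.2 206.9] [(0.85, array([229.8, 205.2]))]
green_center [(0.57, array([630., 303.]))]
pan_center [(0.66, array([803., 283.]))]
scene insert_center pred [231.5 190.9] [(0.56, array([235.2, 193. ]))]
scene ear pred [201.5 177.3] [(0.76, array([201.2, 176. ]))]
scene far_corner pred [254.2 196.9] [(0.85, array([254.3, 195. ]))]
green_center [(0.89, array([650., 317.]))]
pan_center [(0.84, array([549.,  38.])), (0.68, array([418., 343.])), (0.64, array([777., 255.]))]
wrist insert_center pred [314.4 414.3] []
wrist ear pred [315.  312.7] []
wrist far_corner pred [317.1 473.7] []
green_center []
pan_center [(0.67, array([805., 278.]))]
```

View pics/fin.png

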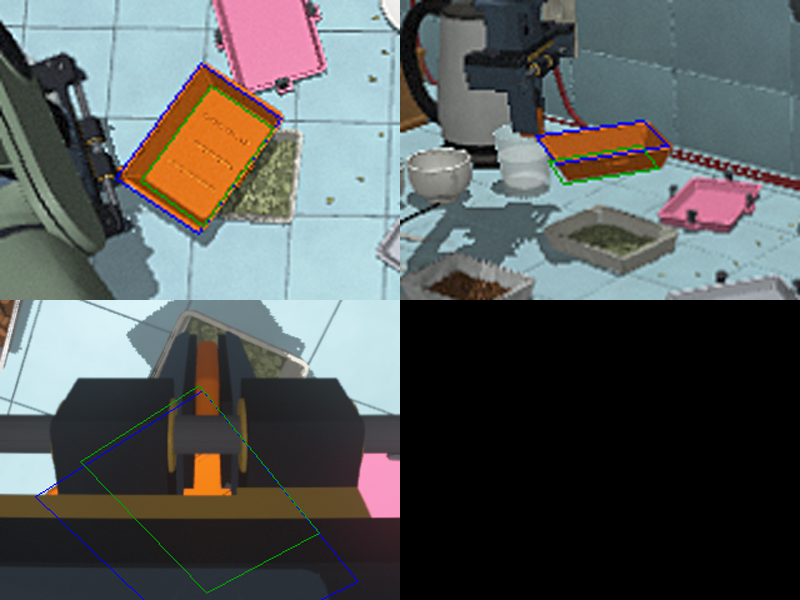

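The four-panel view shows the insert held open side up, with the pan left behind. The top view matches the prediction. In the scene view the underside looks a little different from the predicted one, possibly a tilt. I'll measure the tilt with a two-camera silhouette fit.

```bash
cat > tilt.py <<'E'
from h import *
from scipy.optimize import minimize
T=sensors.state()['ee_pos']; P0=T+[37.4,-94.4,-35.4]; r0=R.from_euler('z',-32.73,degrees=True)
B=np.array([[72*a,52*b,16] for a,b in SG]+[[62*a,42*b,-15] for a,b in SG],float)
D=[]
for c in ['top','scene']:
    p=viewer.grab_frame(c); h=cv2.cvtColor(p['img'],cv2.COLOR_RGB2HSV)
    m=((h[...,0]>3)&(h[...,0]<22)&(h[...,1]>140)&(h[...,2]>60)).astype(np.uint8)
    u=np.array([proj(p,x) for x in r0.apply(B)+P0]); lo=np.maximum(u.min(0)-8,0).astype(int); hi=(u.max(0)+8).astype(int)
    v=np.zeros((480,640)); v[lo[1]:hi[1],lo[0]:hi[0]]=1
    e=proj(p,r0.apply([-81,59,38])+P0); e2=proj(p,r0.apply([-75,54,20])+P0)
    for k in (e,e2): cv2.circle(v,tuple(int(z) for z in k.round()),9,0,-1)
    D.append((p,m,v))
def body(p,x,S=8):
    X=(R.from_rotvec(np.array(x[3:])/50)*r0).apply(B)+P0+x[:3]
    u=np.array([proj(p,y) for y in X]); o=np.floor(u.min(0)).astype(int)-2; n=np.ceil(u.max(0)).astype(int)+3-o
    a=np.zeros((n[1]*S,n[0]*S),np.uint8); cv2.fillConvexPoly(a,cv2.convexHull(((u-o+.5)*S).round().astype(np.int32)),1)
    a=cv2.resize(a.astype(np.float32),tuple(int(k) for k in n),interpolation=cv2.INTER_AREA); M=np.zeros((480,640),np.float32)
    M[o[1]:o[1]+n[1],o[0]:o[0]+n[0]]=a; return M
f=lambda x: sum((v*abs(body(p,x)-m)).sum() for p,m,v in D)
best=None
for k in range(5):
    s0=np.random.default_rng(k).normal(0,2,6) if k else np.zeros(6)
    b=minimize(f,s0,method='Nelder-Mead',options=dict(initial_simplex=s0+np.vstack([np.zeros(6),4*np.eye(6)]),maxiter=900,xatol=.05,fatol=.2))
    print(b.fun.round(1),b.x[:3].round(1),np.degrees(b.x[3:]/50).round(1))
    best=b if best is None or b.fun<best.fun else best
print('start',f(np.zeros(6))); Rb=R.from_rotvec(best.x[3:]/50)*r0
print('center',P0+best.x[:3],'up',Rb.apply([0,0,1]).round(3),'tilt about tool y (deg), along diag:',np.degrees(Rb.apply([0,0,1])@[np.cos(np.radians(111.7)),np.sin(np.radians(111.7)),0]))
for (p,m,v),nm in zip(D,('t','s')):
    o=p['img'].copy(); cn,_=cv2.findContours((body(p,best.x)>.5).astype(np.uint8),0,1); 
    ys,xs=np.where(v>0); k=cv2.resize(o[ys.min()-4:ys.max()+4,xs.min()-4:xs.max()+4],None,fx=5,fy=5,interpolation=0)
    for cc in cn: cv2.polylines(k,[((cc-[xs.min()-4,ys.min()-4])*5+2)],True,(0,0,255),1)
    cv2.imwrite(f'pics/tilt_{nm}.png',k[:,:,::-1])
E
python3 tilt.py
```

```text
175.7 [ 1.6 -2.8  1.3] [-0.5  0.9  0.5]
183.2 [ 0.5 -2.7  2.4] [1.2 0.8 0.9]
172.0 [ 1.2 -3.5  1.7] [-1.   1.4  0.5]
178.3 [ 1.  -3.4  2. ] [-0.5  1.1  0.5]
178.3 [ 1.6 -2.8  1.5] [-0.3  1.4  0.6]
start 254.328125
center [628.91667258 301.30463022 136.82729653] up [0.024 0.018 1.   ] tilt about tool y (deg), along diag: 0.45191746005222744
```

Across the five fits the insert is level to within about 1.5°. It is centred within about 3 mm of the green tray's centre, with its underside about 94 mm above the tray's rim. The pan is where it was, so I'm handing in.

```bash
python3 -c "
from workcell import env,sensors
print(env.job_done(), sensors.state()['time_s'])"
```

```text
the job is handed in; nothing more can be done
the job is handed in; nothing more can be done
```

I peeled the insert out of the pan by its ear, left the pan standing in place, and handed the job in with the insert held level over the green-bean tray, its underside about 9.4 cm above the rim.

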